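Fit a drive pulley on a gearmotor's D-shaft and hold it for tightening

TASK

Mount the toothed pulley on the upright shaft of the gearmotor: first slip the brass spacer ring over the shaft so that it lies flat on the collar at the shaft's foot, and let go of it; then pinch the bare shaft with one fingertip square on its milled flat and turn it with the fingers until the flat faces the round access hole in the yellow guard. Then take the pulley by its hub and lower it over the shaft, hub upwards, with its set-screw on the side of the flat, so that it is fully down on the spacer and the set-screw looks at the access hole. Finish while still gripping the pulley and pressing it lightly down on the spacer, so that a colleague can tighten the screw through the hole; do not shift the hex key, the screwdriver or the sensor.

Things in the scene. Friction and masses are not known exactly. Their poses are not given: they have to be found in the camera images.
- gearmotor: Gearmotor hung under an aluminium plate (134 x 112 mm, top at z = 88 mm) on four legs, all fixed to the table, its dark steel output shaft pointing up from z = 92 to 142 mm. Origin on the shaft axis at table height; z up; -x points from the shaft to the yellow guard and its access hole.
- shaft_seat (a point): Point on the shaft axis at z = 92 mm: the top of the steel collar (30 mm across, 4 mm high) that stands on the plate round the shaft's foot, where the spacer comes to lie.
- access_hole (a point): Centre of the round 24 mm access hole in the yellow guard, at z = 130 mm. The guard is a 2 mm upright sheet, 94 mm wide, 78 mm from the shaft axis, top at z = 156 mm.
- shaft (a joint): Angle of the output shaft in rad, counter-clockwise seen from above positive, 0 when its flat faces the access hole; starts between 0.5 and 1.4. Stiff (0.12 N m of gear friction, no spring): it stays where it is left. Shaft 16 mm in diameter with one milled flat along its whole length (13.3 mm from flat to round back); the top 3 mm are chamfered to 11.6 mm.
- shaft_flat: The milled flat of the shaft, 12 mm wide and 47 mm high, a bright strip on the dark shaft, turning with it. Origin at the middle of its face, 5.3 mm from the shaft axis, z = 115.5 mm; its -x axis points out of the face. Fingers closed square on the flat stand 13.3 mm apart, elsewhere up to 16 mm.
- spacer: Loose brass spacer ring, 32 mm outside, 20 mm bore, 14 mm high, 50 g, lying flat on the table. Origin at the centre of its underside.
- pulley: Loose aluminium timing pulley, 32 mm high, about 120 g, standing hub up. Flanged toothed part 48 mm across up to 16 mm, then a round hub 28 mm across. Through D-bore 18 mm, its flat 6.4 mm from the axis on the -x side (1 mm clear of the shaft all round): enters only within about 0.2 rad of the shaft's angle. Origin: centre of the underside; z up. Seated on the spacer, origin at z = 106 mm.
- set_screw (a point): Head of the dark 6 mm set-screw that stands 3 mm out of the hub's side, 17 mm from the pulley's axis on its -x side, 24 mm above its underside; the bore's flat lies behind it.
- hex_key: Loose L-shaped hex key, 30 x 88 x 4 mm, in front of the gearmotor; to be left alone. Origin at its middle, on the table.
- screwdriver: Loose red and orange screwdriver, 29 x 160 x 25 mm; to be left alone. Origin at its middle, on the table.
- prox_sensor: Loose cylindrical proximity sensor with two nuts, 29 x 125 x 24 mm; to be left alone. Origin at its middle, on the table.
Things that resemble listed ones, but are neither listed nor needed, are in the scene too. Several things look just like the spacer: the one meant starts farthest to the robot's left.

How it is judged:
By the outcome, as a careful person would: the job done as asked, in the order asked, and still so for the second after the job is handed in, while the arm keeps its last pose, push and grip.
It also fails if it takes over 72 s, if anything falls off the work surface, if the arm or the gripper's body presses on something with over 40 N, if the wrist force passes 120 N, or if a joint passes its speed limit or range.

ROBOT

A 7-joint arm with a two-finger parallel gripper is mounted at the origin on a cart in front of the work surface, level with it; the furniture and walls round the work are solid. World frame = base frame: x ahead of the robot, y to its left, z up, the work surface at z = 0. Lengths are in m, angles in rad, forces in N, time in s.
With the tool pointing down it reaches from about 0.425 to 0.95 m from the base axis. Payload 4.7 kg.
Tool frame: the origin (TCP) lies on the centre line of the jaws, within the pads' length; the fingertips stand robot.nose_length ahead of it and the grasp point (between the pads) lies 8 mm behind it (robot.nose_length is the distance from the TCP to the fingertips, in m); z points along the fingers, y is the line along which they close (so a half turn about z gives the same grasp; the last joint's range is limited). The gripper opens to 85 mm and grips with 20 to 120 N. Pads are 22 mm wide; open, the fingers measure 114 mm over their backs; the gripper's body (76 mm by 85 mm) begins 54 mm behind the grasp point. The pads swing forward as they close: fully open they stand 13 mm farther back than shut.
Start: joints at [-1.285, 0.469, -0.049, 1.532, 0.024, 1.141, -0.082], TCP at [0.209, 0.642, 0.242] pointing down, gripper open.
Joint ranges: [-2.59, 2.59], [-0.33, 1.99], [-1.39, 1.29], [0.1, 2.45], [-1.04, 4.18], [0.21, 1.99], [-2.66, 2.66]. Speed limits (rad/s): [2.57, 2.57, 3.14, 3.14, 3.14, 3.14, 3.14].

INTERFACE

Orientations are given as [roll, pitch, yaw] about the fixed x, y, z axes, in that order (R = Rz(yaw) Ry(pitch) Rx(roll)).
In Python, from plant import robot gives the robot as it stands. Calls block until the motion is done:
- robot.goto(position, orientation): joint-space move of the TCP to a pose.
- robot.move_straight(position, vel=0.15, attitude=None, contact_N=None): straight line of the TCP; attitude=None keeps the orientation; vel is the mean speed in m/s. With contact_N (N) it stops when the force on the tool has changed by that much, and returns True; else False.
- robot.move_joints(angles): joint-space move.
- robot.grip(opening, strength=None): opening from 0.0 (shut) to 1.0 (fully open); strength is the grip in N (None keeps the last); returns when the fingers have stopped.
- robot.sleep(seconds).
- robot.inverse_kinematics(position, orientation): joint angles nearest the present ones, or None.
- robot.sense(): the state.
- robot.grab_frame(name): name is "scene" or "top" or "wrist"; returns a dict with "image" (480x640x3 uint8, red, green, blue), "range_z" (480x640 float32, m along the optical axis (not along the pixel's ray), 0 where there is no reading), "fx", "fy", "cx", "cy" (pixels), "R" (3x3) and "t" (3): a world point X has camera coordinates R X + t. Camera axes: x right, y down, z forward; pixel columns grow to the right and rows downward; lengths in m; the calibration is good to about 2 mm. A picture is of the moment at which its call begins.
A pose or a line that the arm cannot do raises robot.IKError and nothing moves.
- robot.close_job(): hands the job in; it is judged then, once.
The state is a dict: "t": time; "joint_pos": joint angles; "joint_velocities": joint speeds; "effort": joint torques, N m; "tcp_pos": TCP position; "tcp_rot": TCP orientation; "wrist_force": force on the tool from outside, world axes, zero at the start; "torque": the same for the moment, N m; "opening": opening from 0.0 (shut) to 1.0 (fully open); "gripper_force": force on a finger pad.
Only numpy, scipy, OpenCV 4.12 (cv2) and the standard library are available. Lean on these libraries where they do the work, as an engineer would, in place of code of your own. Each camera call takes 0.05 s, during which the arm holds its last target. There are 200 camera calls.

## Working session

There is one attempt and no reset: what is moved stays moved. The work goes in short steps, each a Python script; the robot and the scene stay as the last script left them, time stands still between calls to the robot, and variables do not carry over. Pictures are saved under pics/ and viewed, at most 10 in all, crops included, and the job is handed in when it is done.

```bash
ls; mkdir -p pics; python3 - <<'E'
from plant import robot
import cv2,pickle
s=robot.sense();print(s['t'],s['tcp_pos'],s['tcp_rot'],robot.nose_length,s['opening'])
for n in("scene","top"):
    f=robot.grab_frame(n);cv2.imwrite(f'pics/{n}0.png',f['image'][:,:,::-1]);pickle.dump(f,open(f'pics/{n}0.pkl','wb'))
    print(n,f['fx'],f['cx'],f['cy'],f['R'],f['t'])
E
```

```text
pics
0.0 [0.20883186 0.64130485 0.24126413] [-3.13966154e+00  1.05522127e-04  2.82686539e+00] 0.011 1.0001926022586394
scene 558.2878470858394 322.2236953155359 231.06358349715256 [[ 0.73992479 -0.672538   -0.01428107]
 [-0.52619084 -0.56542682 -0.63515015]
 [ 0.41908771  0.47747791 -0.77225665]] [-0.43809577  0.25687752  0.9201402 ]
top 595.2121106399416 324.3934214890925 231.3984027599259 [[-0.01945566 -0.99980858  0.00206664]
 [-0.99194296  0.01904372 -0.12524578]
 [ 0.12518245 -0.00448673 -0.99212359]] [-0.12066014  0.49187942  1.00186701]
```

View pics/top0.png

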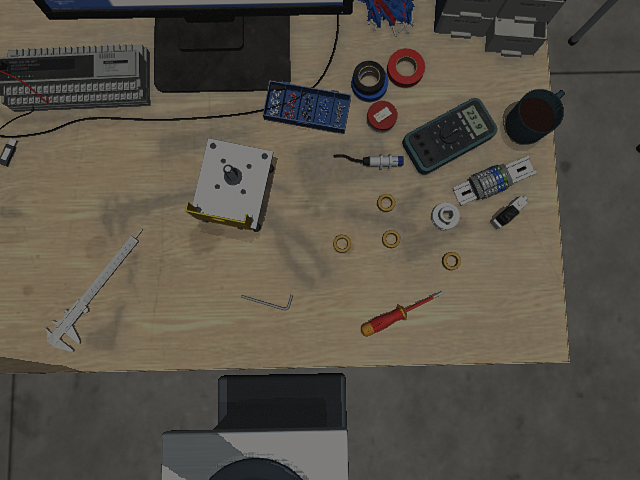

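View pics/scene0.png

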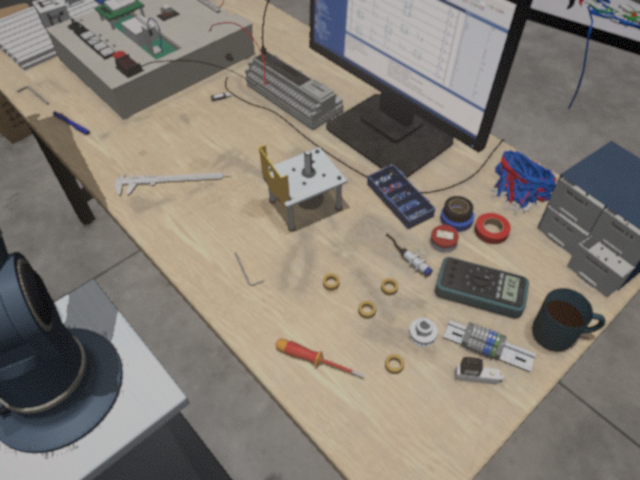

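The top view shows four rings: the leftmost is at (342,243), and the pulley is at (446,216). It also shows the shaft at (231,170), the guard along (190,207)-(257,227), the sensor at (385,161), the screwdriver at (400,314) and the hex key at (270,300). The scene view agrees, with the ring at (331,282), the pulley at (424,330) and the shaft at (308,160).

```bash
cat > h.py <<'E'
import numpy as np,cv2,pickle
from plant import robot
def ray(f,u,v):
    d=f['R'].T@np.array([(u-f['cx'])/f['fx'],(v-f['cy'])/f['fy'],1.]);return -f['R'].T@f['t'],d
def onz(f,u,v,z):
    c,d=ray(f,u,v);return c+d*(z-c[2])/d[2]
def proj(f,X):
    p=f['R']@np.asarray(X,float)+f['t'];return f['fx']*p[0]/p[2]+f['cx'],f['fy']*p[1]/p[2]+f['cy']
def tri(f1,p1,f2,p2):
    c1,d1=ray(f1,*p1);c2,d2=ray(f2,*p2)
    s=np.linalg.lstsq(np.c_[d1,-d2],c2-c1,rcond=None)[0];a,b=c1+s[0]*d1,c2+s[1]*d2
    return (a+b)/2,np.linalg.norm(a-b)
def blobs(m,mn=40):
    n,l,st,ce=cv2.connectedComponentsWithStats(m.astype(np.uint8));return [(ce[i],st[i]) for i in range(1,n) if st[i][4]>=mn]
def hsv(f): return cv2.cvtColor(f['image'],cv2.COLOR_RGB2HSV)
def snap(n,tag):
    f=robot.grab_frame(n);cv2.imwrite(f'pics/{tag}.png',f['image'][:,:,::-1]);pickle.dump(f,open(f'pics/{tag}.pkl','wb'));return f
def load(t): return pickle.load(open(f'pics/{t}.pkl','rb'))
def st():
    s=robot.sense();print('t%.1f'%s['t'],'tcp',np.round(s['tcp_pos'],4),'yaw%.3f'%s['tcp_rot'][2],'F',np.round(s['wrist_force'],1),'T',np.round(s['torque'],2),'op%.3f'%s['opening'],'g%.0f'%s['gripper_force'],'j7 %.2f'%s['joint_pos'][6]);return s
E
python3 - <<'E'
from h import *
t=load('top0');s=load('scene0')
for f in(t,s):
    h=hsv(f);m=(h[...,0]>15)&(h[...,0]<28)&(h[...,1]>150)&(h[...,2]>70)
    for c,b in blobs(m): print(np.round(c),b,np.round(onz(f,*c,.007),4))
print('pulley',onz(t,446,216,.016),tri(t,(446,214),s,(425,325)))
print('shaft',onz(t,229,168,.142),tri(t,(229,168),s,(308,152)))
# plate: bright blob
h=hsv(t);m=(h[...,1]<30)&(h[...,2]>140);m[:,:180]=0;m[:,285:]=0;m[:120]=0;m[240:]=0
c=max(cv2.findContours(m.astype(np.uint8),0,1)[0],key=cv2.contourArea);r=cv2.minAreaRect(c)
print(r,[np.round(onz(t,*p,.088),4) for p in cv2.boxPoints(r)])
f=snap('wrist','w0');S=robot.sense();print(f['R'],f['t'],-f['R'].T@f['t'],f['fx'])
E
```

```text
[386. 202.] [378 194  17  17 114] [ 0.5435 -0.2411  0.007 ]
[391. 238.] [383 230  17  17 111] [ 0.4782 -0.2483  0.007 ]
[342. 243.] [333 235  17  17 118] [ 0.4711 -0.1602  0.007 ]
[451. 260.] [443 252  18  18 101] [ 0.4367 -0.3535  0.007 ]
[367. 329.] [362 323  12  13 110] [ 0.3197 -0.2012  0.007 ]
[281. 344.] [277 340   9  10  63] [ 0.3203 -0.194   0.007 ]
pulley [ 0.51465489 -0.34563195  0.016     ] (array([ 0.5164283 , -0.3430493 ,  0.03034749]), np.float64(0.0009358239566636988))
shaft [0.57850974 0.01796341 0.142     ] (array([0.5762796 , 0.01779156, 0.14711303]), np.float64(0.002363290989920453))
((251.0, 226.5), (1.0, 0.0), -90.0) [array([ 0.4918, -0.0097,  0.088 ]), array([ 0.4918, -0.0097,  0.088 ]), array([ 0.4935, -0.0097,  0.088 ]), array([ 0.4935, -0.0097,  0.088 ])]
[[ 0.31025413  0.95065161 -0.00197098]
 [ 0.89834493 -0.29250383  0.3277467 ]
 [ 0.31099641 -0.10345538 -0.94476358]] [-0.67314868 -0.04175157  0.38161162] [0.12767463 0.66719716 0.37288994] 355.1901917986318
```

```bash
python3 - <<'E'
from h import *
pi=np.pi
robot.goto([.577,.018,.27],[pi,0,pi-.29]);st();f=snap('wrist','ws');print(proj(f,[.577,.018,.142]))
robot.goto([.471,-.160,.17],[pi,0,pi]);st();g=snap('wrist','wr')
h=hsv(g);m=(h[...,0]>15)&(h[...,0]<28)&(h[...,1]>150)&(h[...,2]>70)
for c,b in blobs(m,150): print(c,b,onz(g,*c,.007))
robot.goto([.515,-.344,.19],[pi,0,pi]);st();k=snap('wrist','wp');print(proj(k,[.515,-.344,.032]))
cv2.imwrite('pics/both.png',np.hstack([f['image'][60:420,120:520],k['image'][60:420,120:520]])[:,:,::-1])
E
```

```text
t2.7 tcp [0.5771 0.0193 0.2699] yaw2.854 F [-0.1 -0.7 -0.2] T [-0.03 -0.03  0.03] op1.002 g0 j7 1.32
(np.float64(315.69015092276396), np.float64(237.90213811149067))
t3.7 tcp [ 0.4724 -0.1591  0.1706] yaw-3.140 F [-0.  -0.  -0.1] T [ 0.02 -0.04 -0.02] op0.999 g0 j7 1.99
[261.46039036  17.15040184] [244   0  33  39 871] [ 0.31726211 -0.19924368  0.007     ]
[176.60384615  63.05384615] [168  43  24  38 260] [ 0.34702127 -0.26413481  0.007     ]
[604.55946667 313.50133333] [ 535  274  105   93 3750] [0.55957449 0.11256552 0.007     ]
t4.5 tcp [ 0.5156 -0.3417  0.1895] yaw-3.139 F [-0.2  0.5  0.4] T [ 0.01  0.03 -0.  ] op0.996 g0 j7 2.33
(np.float64(313.88918243005133), np.float64(226.22195626812896))
```

View pics/both.png

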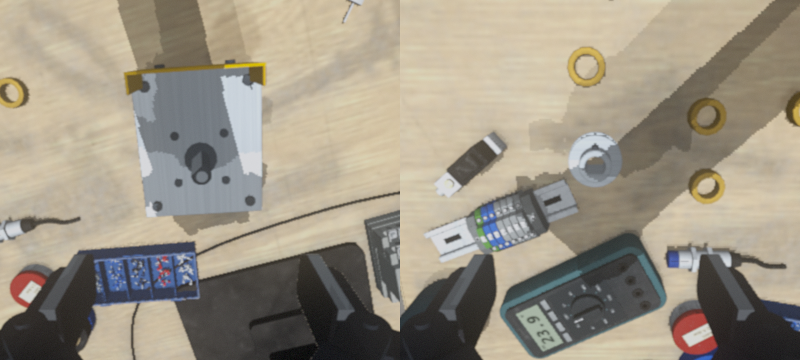

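The left half shows the shaft top at about (322,237) in the full frame, with the bright flat facing the guard side and up-right. The right half shows the pulley at about (314,220), with its screw not yet clear. I'll zoom in.

```bash
python3 - <<'E'
from h import *
f,g,k=load('ws'),load('wr'),load('wp')
z=lambda im,u,v,w,s:cv2.resize(im[v-w:v+w,u-w:u+w],None,fx=s,fy=s,interpolation=cv2.INTER_CUBIC)
a=z(f['image'],322,227,33,6);b=z(k['image'],316,220,33,6)
u,v=map(int,proj(g,[.471,-.16,.007]));print(u,v)
c=z(g['image'],u,v,50,4)[:396,:]
cv2.imwrite('pics/zoom.png',np.hstack([a,b])[:,:,::-1])
hh=hsv(g);print(hh[v-40:v+40:6,u-40:u+40:8][4],)
# plate outline corners via guard yellow mask
h=hsv(f);m=(h[...,0]>18)&(h[...,0]<28)&(h[...,1]>190);print([ (x,b) for x,b in blobs(m,150)])
rz=k['range_z'];print(rz[200:240:8,300:332:6])
E
```

```text
315 222
[[ 20  59 185]
 [ 20  59 185]
 [ 20  59 187]
 [ 19  66 158]
 [ 19  93  93]
 [ 19 134  97]
 [ 20 126  91]
 [ 19  70 105]
 [ 17  66 108]
 [ 19  60 107]]
[(array([12.77391304,  7.71884058]), array([  0,   0,  26,  21, 345], dtype=int32)), (array([369.71069182, 126.86792453]), array([344, 123,  41,  21, 159], dtype=int32))]
[[0.31064308 0.30876932 0.30827743 0.31006494 0.30995017 0.30994922]
 [0.31125796 0.31248325 0.3015001  0.30177474 0.3118963  0.3133011 ]
 [0.31439963 0.2964685  0.29853725 0.29734242 0.2983557  0.3140109 ]
 [0.30097657 0.32174197 0.33213803 0.33382866 0.32324603 0.3010124 ]
 [0.3037222  0.30332384 0.30799496 0.3084437  0.30268425 0.30265993]]
```

View pics/zoom.png

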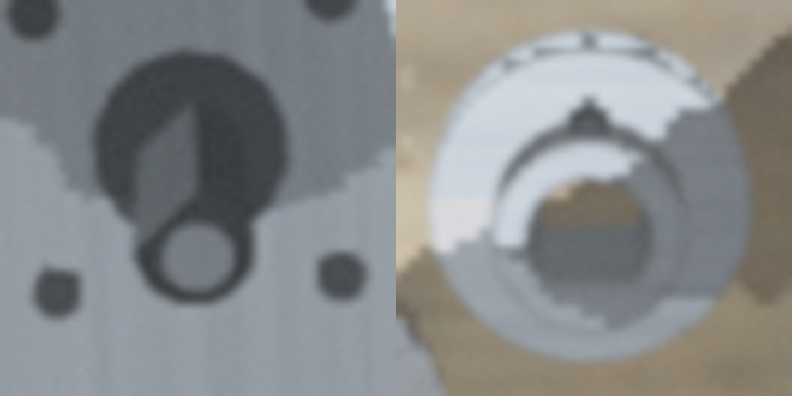

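Left zoom: the shaft top centre is at (198,257), and the flat's lower edge runs from (137,153) to (193,103) at the foot. Right zoom: the pulley's screw is at (588,112), straight up from the hub centre at about (589,229), so it points towards the robot.

```bash
python3 - <<'E'
from h import *
f,g,k=load('ws'),load('wr'),load('wp')
F=lambda x,y,z:onz(f,289+x/6,194+y/6,z); K=lambda x,y,z:onz(k,283+(x-396)/6,187+y/6,z)
print('shaft top',F(197,255,.142),'collar',F(191,147,.092))
for a,b,z in(((137,155),(193,103),.092),((137,240),(193,192),.139)):
    p,q=F(*a,z),F(*b,z);d=q-p;print('flat width',np.hypot(*d[:2]),'normal',np.degrees(np.arctan2(d[0],-d[1])),np.degrees(np.arctan2(-d[0],d[1])),'mid',(p+q)/2)
P=[F(x,y,.088) for x,y in((34,14),(330,0),(58,292),(342,275))];print('holes',np.round(P,4))
print('hub',K(589,229,.032),'flange',K(590,206,.016),'screw',K(588,112,.024))
# ring
h=hsv(g);m=(h[...,1]>110)&(h[...,0]<26)&(h[...,0]>14);m[:, :240]=0;m[:,400:]=0
for c,b in blobs(m,100): print(c,b,onz(g,*c,.007))
# guard top edge: yellow mask line
h=hsv(f);m=(h[...,0]>15)&(h[...,0]<28)&(h[...,1]>130);m[:110]=0;m[180:]=0;m[:,:235]=0;m[:,400:]=0
c=max(cv2.findContours(m.astype(np.uint8),0,1)[0],key=cv2.contourArea);r=cv2.minAreaRect(c);print(r);B=cv2.boxPoints(r);B=B[np.argsort(B[:,0])]
for i in((0,2),(0,3),(1,3),(1,2)):
    p,q=[onz(f,*B[j],.156) for j in i];d=q-p;print(i,p,np.hypot(*d[:2]),np.arctan2(-d[0],d[1]))
# plate lit edges (near far side)
E
```

```text
shaft top [0.57725678 0.02284469 0.142     ] collar [0.57646365 0.02292315 0.092     ]
flat width 0.01159175935226181 normal -152.80163627245477 27.198363727545228 mid [0.57269673 0.01995437 0.092     ]
flat width 0.009668404898570768 normal -154.6921183746185 25.307881625381505 mid [0.57197794 0.02012784 0.139     ]
holes [[ 0.5512  0.006   0.088 ]
 [ 0.5617  0.0488  0.088 ]
 [ 0.594  -0.0037  0.088 ]
 [ 0.6039  0.0394  0.088 ]]
hub [ 0.51406961 -0.34291859  0.032     ] flange [ 0.51515861 -0.34278396  0.016     ] screw [ 0.49908081 -0.3430769   0.024     ]
[261.78764897  17.37053088] [244   0  34  40 923] [ 0.31739927 -0.19901502  0.007     ]
[318.11571429 221.96285714] [300 204  37  37 700] [ 0.47010205 -0.15811012  0.007     ]
[242.71710526 296.41447368] [240 282   8  29 152] [ 0.54178667 -0.22788335  0.007     ]
((315.0648498535156, 137.03614807128906), (23.00115966796875, 141.4186248779297), 86.21388244628906)
(0, 2) [ 0.48755011 -0.00479608  0.156     ] 0.09274224909966713 -0.22598540194620437
(0, 3) [ 0.48755011 -0.00479608  0.156     ] 0.09488251930774998 -0.3799870779124412
(1, 3) [ 0.50165504 -0.00894468  0.156     ] 0.09464234691521302 -0.22470182802166686
(1, 2) [ 0.50165504 -0.00894468  0.156     ] 0.09476817036973177 -0.07049902835081964
```

```bash
python3 - <<'E'
from h import *
pi=np.pi;y=pi-.227
robot.goto([.470,-.158,.08],[pi,0,y]);robot.grip(.6,40);st()
print(robot.move_straight([.470,-.158,.0135],vel=.06,contact_N=6));st()
robot.grip(.0,40);st()
robot.move_straight([.470,-.158,.20],vel=.15);s=st()
f=snap('wrist','held');u,v=proj(f,s['tcp_pos']);print(u,v)
im=f['image'][230:480,120:520];cv2.imwrite('pics/heldc.png',cv2.resize(im,None,fx=2,fy=2)[:,:,::-1])
E
```

```text
t5.9 tcp [ 0.4701 -0.1585  0.0801] yaw2.914 F [-0.   0.  -0.3] T [ 0.03  0.02 -0.02] op0.601 g0 j7 1.92
False
t7.1 tcp [ 0.4703 -0.1581  0.0138] yaw2.915 F [-0.6  0.6 -0.7] T [-0.04 -0.02  0.05] op0.599 g0 j7 2.00
t7.5 tcp [ 0.4703 -0.1581  0.0142] yaw2.914 F [-1.5  0.5  5.9] T [ 0.13  0.27 -0.04] op0.356 g39 j7 2.00
t8.9 tcp [ 0.4694 -0.1578  0.1992] yaw2.915 F [-0.2 -0.7 -0.7] T [ 0.03 -0.01 -0.01] op0.353 g40 j7 1.77
318.0829982995614 330.6435902813589
```

View pics/heldc.png

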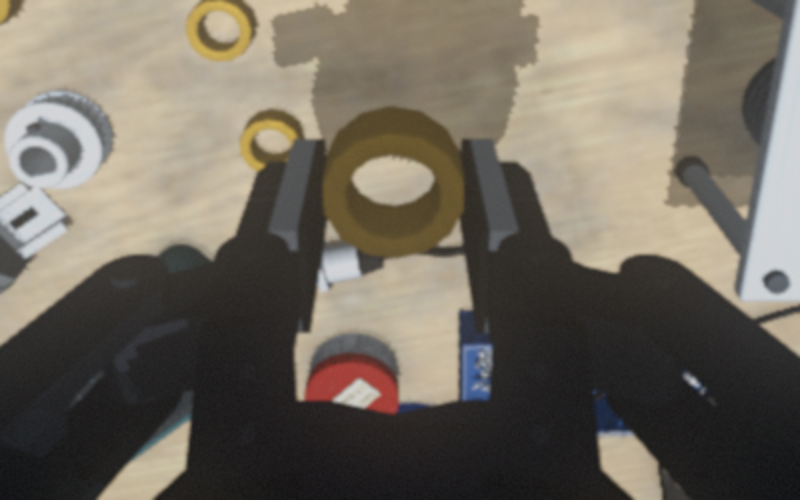

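The ring is held between the pads. Its bore's top ellipse is centred at crop (391,195), which is frame (315.8,327.5), while the TCP projects to (318.1,330.6). I'll use this 1 mm offset and look again just above the shaft.

```bash
python3 - <<'E'
from h import *
pi=np.pi;y=pi-.227
robot.goto([.5782,.0236,.205],[pi,0,y]);robot.move_straight([.5782,.0236,.160],vel=.1);st()
f=snap('wrist','above');print(proj(f,[.577,.0228,.142]),proj(f,robot.sense()['tcp_pos']))
cv2.imwrite('pics/abovec.png',cv2.resize(f['image'][270:390,240:400],None,fx=5,fy=5,interpolation=cv2.INTER_CUBIC)[:,:,::-1])
E
```

```text
t10.4 tcp [0.5783 0.0228 0.1603] yaw2.913 F [ 1.  -0.7 -0. ] T [ 0.01 -0.03  0.01] op0.351 g40 j7 1.47
(np.float64(317.1740103261186), np.float64(306.79969907238075)) (np.float64(318.6534616850395), np.float64(331.6931895529455))
```

View pics/abovec.png

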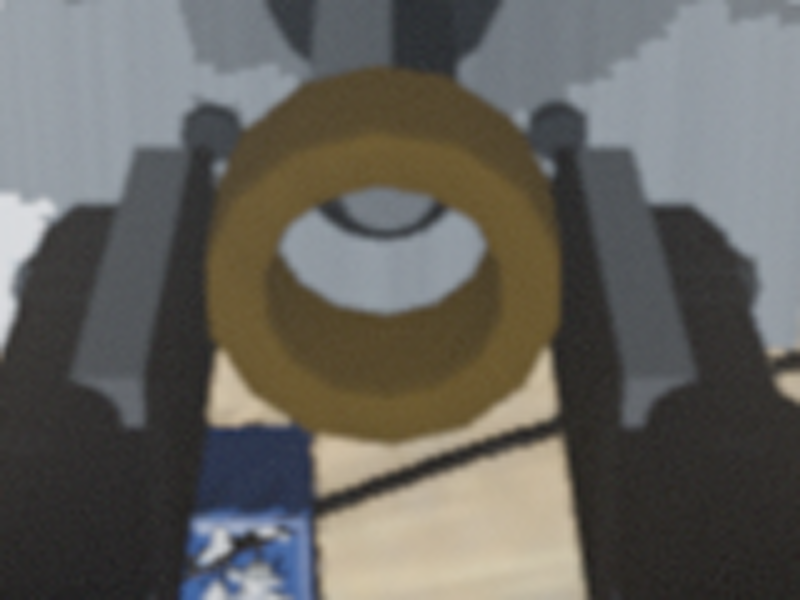

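The ring's bore is centred at crop (384,289), which is frame (316.8,328). The shaft tip's lower rim at (385,237) is centred laterally within it. This fits within 0.5 mm, so I'll lower.

```bash
python3 - <<'E'
from h import *
pi=np.pi
print(robot.move_straight([.5788,.0230,.1035],vel=.04,contact_N=5));st()
E
```

```text
True
t11.7 tcp [0.5786 0.023  0.1062] yaw2.915 F [-1.  -0.9  4. ] T [0.04 0.16 0.01] op0.353 g40 j7 1.51
```

```bash
python3 - <<'E'
from h import *
pi=np.pi
robot.grip(.6,30);st()
robot.move_straight([.5786,.0232,.20],vel=.15);snap('wrist','rel')
f=load('rel');c=proj(f,[.577,.0225,.12]);u,v=map(int,c);print(u,v)
cv2.imwrite('pics/relc.png',cv2.resize(f['image'][v-50:v+50,u-65:u+65],None,fx=4,fy=4,interpolation=cv2.INTER_CUBIC)[:,:,::-1])
p=[.5791,.0238]
robot.goto(p+[.18],[pi,0,2.033]);robot.move_straight(p+[.126],vel=.08,contact_N=8);st()
robot.grip(0,20);st()
E
```

```text
t12.0 tcp [0.5776 0.0231 0.105 ] yaw2.915 F [-0.5 -0.4  0. ] T [-0.01  0.02  0.01] op0.598 g0 j7 1.51
316 260
t14.4 tcp [0.5794 0.0236 0.1262] yaw2.033 F [-0.4 -0.8  1.1] T [ 0.03 -0.02  0.02] op0.605 g0 j7 0.73
t14.8 tcp [0.5787 0.0235 0.1265] yaw2.033 F [-3.8  0.1  5.2] T [-0.14  0.79  0.07] op0.147 g22 j7 0.73
```

View pics/relc.png

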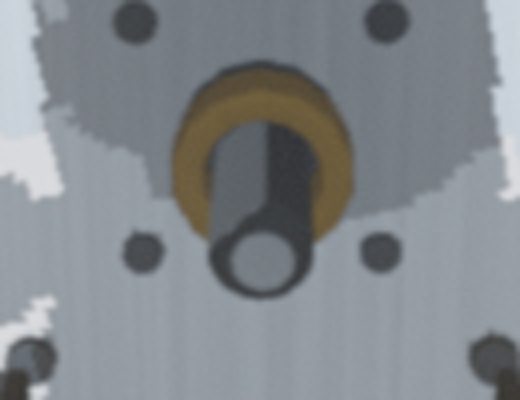

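The spacer lies flat round the shaft's foot, centred at about (262,150) in the crop, with the shaft standing free in its bore. Opening 0.147 matches a square 13.3 mm pinch on the flat, so I'll turn it.

```bash
python3 - <<'E'
from h import *
pi=np.pi;ax=np.array([.5774,.023])
robot.grip(0,80);st()
for y in np.linspace(2.033,1.344,5)[1:]:
    n=np.array([np.cos(y+pi/2),np.sin(y+pi/2)]);p=ax-.00135*n
    robot.goto([*p,.1265],[pi,0,y]);st()
robot.sleep(.3);st()
E
```

```text
t15.1 tcp [0.5787 0.0235 0.1267] yaw2.033 F [-4.3 -0.5  7.8] T [-0.14  0.86  0.07] op0.131 g78 j7 0.73
t15.3 tcp [0.5787 0.0233 0.1267] yaw1.864 F [-1.5 -1.1  3.6] T [-0.11  0.41 -0.07] op0.130 g79 j7 0.59
t15.6 tcp [0.5788 0.0231 0.1267] yaw1.691 F [-1.  -0.4  4.7] T [-0.05  0.49 -0.1 ] op0.134 g79 j7 0.44
t15.8 tcp [0.5787 0.0228 0.1267] yaw1.519 F [-3.2 -1.8  5. ] T [-0.07  0.53 -0.13] op0.131 g79 j7 0.30
t16.1 tcp [0.5787 0.0227 0.1267] yaw1.347 F [-2.2  0.2  4.7] T [-0.07  0.51 -0.15] op0.132 g79 j7 0.16
t16.4 tcp [0.5787 0.0227 0.1267] yaw1.346 F [-2.4 -0.   5. ] T [-0.03  0.53 -0.07] op0.131 g79 j7 0.16
```

```bash
python3 - <<'E'
from h import *
pi=np.pi
robot.grip(.5,30);robot.move_straight([.5787,.0227,.19],vel=.15)
robot.goto([.577,.018,.27],[pi,0,pi-.227]);f=snap('wrist','ws2');st()
robot.goto([.515,-.3419,.12],[pi,0,pi]);robot.grip(.5,30);st()
print(robot.move_straight([.515,-.3419,.0325],vel=.08,contact_N=6));st()
robot.grip(0,50);st()
robot.move_straight([.515,-.3419,.21],vel=.15);st()
robot.goto([.5774,.0230,.20],[pi,0,pi-.227]);robot.move_straight([.5774,.0230,.185],vel=.05);s=st()
g=snap('wrist','pa');u,v=map(int,proj(f,[.577,.0225,.12]));print(u,v,proj(g,s['tcp_pos']),proj(g,[.577,.0225,.142]))
z=lambda im,u,v,w,s:cv2.resize(im[v-w:v+w,u-w:u+w],None,fx=s,fy=s,interpolation=cv2.INTER_CUBIC)
cv2.imwrite('pics/c2.png',np.hstack([z(f['image'],u,v,40,5),z(g['image'],318,320,50,4)])[:,:,::-1])
E
```

```text
t18.6 tcp [0.5766 0.0181 0.269 ] yaw2.914 F [ 0.5 -0.4 -0.6] T [ 0.02  0.01 -0.02] op0.498 g0 j7 1.42
t20.3 tcp [ 0.5159 -0.3408  0.1203] yaw-3.140 F [-0.9 -0.2 -0.2] T [-0.02 -0.   -0.02] op0.500 g0 j7 2.42
False
t21.6 tcp [ 0.5154 -0.3422  0.0331] yaw3.142 F [ 0.4  0.  -0.1] T [ 0.01 -0.04  0.03] op0.499 g0 j7 2.49
t21.9 tcp [ 0.5154 -0.3422  0.0334] yaw-3.142 F [-1.   0.8  4.3] T [ 0.15  0.12 -0.02] op0.296 g49 j7 2.49
t23.2 tcp [ 0.5145 -0.3414  0.2089] yaw-3.142 F [ 0.9 -1.  -1.7] T [-0.04  0.04  0.02] op0.301 g49 j7 2.36
t25.0 tcp [0.5772 0.0227 0.1845] yaw2.914 F [-0.7  0.6 -1.9] T [-0.    0.02 -0.03] op0.298 g49 j7 1.52
322 229 (np.float64(318.1050779027474), np.float64(330.6424915190684)) (np.float64(317.38805955242947), np.float64(286.5529495494772))
```

View pics/c2.png

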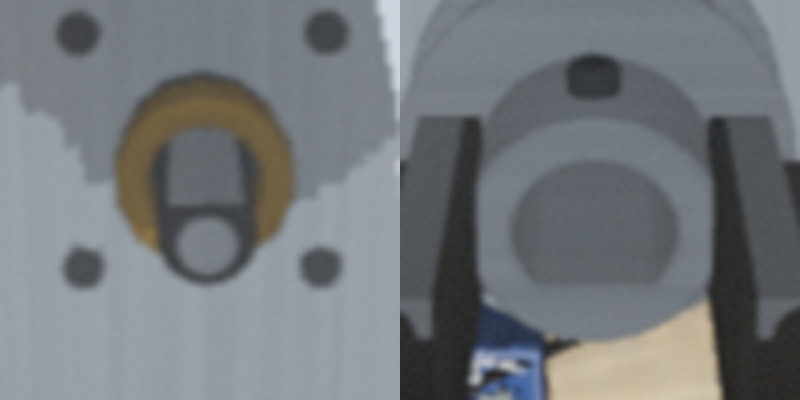

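Left: the flat now squarely faces the guard, and the spacer is well down. Right: the pulley is held with its screw at (593,77), centred over the hub at (595,229). The bore's straight edge looks odd, so I'll check it with more contrast.

```bash
python3 - <<'E'
from h import *
g,k=load('pa'),load('wp')
def z(im,u,v,w):
    c=cv2.cvtColor(im[v-w:v+w,u-w:u+w],cv2.COLOR_RGB2GRAY);c=cv2.resize(c,(400,400),interpolation=cv2.INTER_CUBIC);return cv2.createCLAHE(4,(2,2)).apply(c)
cv2.imwrite('pics/c3.png',np.hstack([z(g['image'],317,327,32),z(k['image'],315,224,20)]))
# predicted bore-flat positions, TCP frame: near (screw side) and far side of top rim
s=robot.sense();c=s['tcp_pos'];y=s['tcp_rot'][2];d=np.array([np.cos(y),np.sin(y),0]);e=np.array([np.sin(y),-np.cos(y),0])
for n,o in(('ctr',0),('near9',.009),('near6.4',.0064),('far6.4',-.0064),('far9',-.009),('hubnear',.014),('hubfar',-.014)):
    u,v=proj(g,[*(c+o*d)[:2],c[2]-.0005]);print(n,np.round([(u-285)*6.25,(v-295)*6.25]))
E
```

```text
ctr [210. 224.]
near9 [210. 109.]
near6.4 [210. 143.]
far6.4 [209. 304.]
far9 [209. 336.]
hubnear [210.  43.]
hubfar [209. 396.]
```

View pics/c3.png

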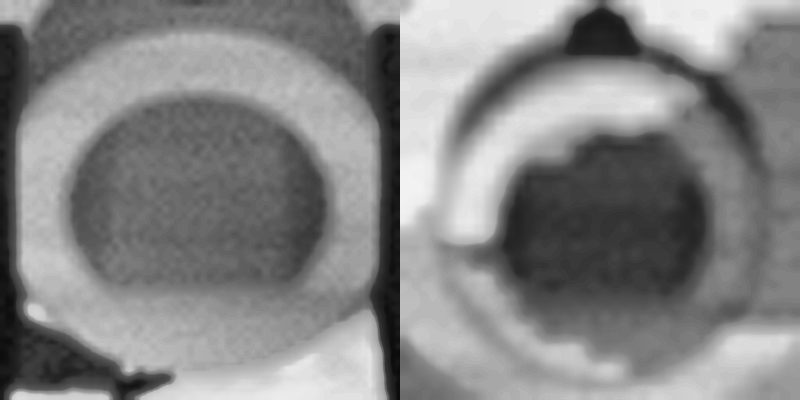

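The D's straight edge appears on the far side from the screw, at y=285 in the left panel. This contradicts the description, so I'll settle it with depth.

```bash
python3 - <<'E'
from h import *
for n,u0,vs in(('pa',317,range(296,358,2)),('wp',315,range(206,246,2))):
    g=load(n)
    for v in vs:
        Z=[]
        for u in range(u0-3,u0+4):
            r=g['range_z'][v,u]
            if r>0: Z.append(g['R'].T@(np.array([(u-g['cx'])/g['fx'],(v-g['cy'])/g['fy'],1])*r-g['t']))
        print(n,v,g['image'][v,u0-3:u0+4].mean((0)).astype(int),len(Z),np.round(np.median(Z,0)*1000,1) if Z else '')
E
```

```text
pa 296 [ 96 101 108] 7 [563.6  25.2 179.3]
pa 298 [ 96 101 108] 7 [563.5  25.2 181.1]
pa 300 [113 120 127] 7 [563.7  25.3 182.7]
pa 302 [115 123 130] 7 [564.6  25.  183.2]
pa 304 [115 122 128] 7 [565.5  24.9 182.8]
pa 306 [114 121 128] 7 [566.2  24.7 183.1]
pa 308 [116 123 130] 7 [567.1  24.5 183.4]
pa 310 [ 99 105 111] 7 [568.4  23.4 182.7]
pa 312 [ 92  97 103] 7 [583.1  20.9 157.9]
pa 314 [ 94  99 105] 7 [583.3  20.7 159.5]
pa 316 [ 92  97 104] 7 [583.6  20.8 161.5]
pa 318 [ 93  99 104] 7 [583.6  20.7 162.7]
pa 320 [ 95 100 106] 7 [583.6  20.7 164.9]
pa 322 [ 95 101 106] 7 [583.5  20.7 167. ]
pa 324 [ 93  99 104] 7 [583.5  20.7 168.7]
pa 326 [ 93  98 105] 7 [583.5  20.7 170.1]
pa 328 [ 93 100 105] 7 [583.6  20.7 172. ]
pa 330 [ 93  99 105] 7 [583.3  20.7 174.1]
pa 332 [ 93  99 103] 7 [583.3  20.8 175.6]
pa 334 [ 93  99 104] 7 [583.   20.9 177.7]
pa 336 [ 94 100 105] 7 [583.8  20.6 178.5]
pa 338 [ 94  99 104] 7 [583.2  20.8 180.3]
pa 340 [ 96 102 107] 7 [583.5  20.8 181.4]
pa 342 [110 116 122] 7 [583.7  20.5 182.8]
pa 344 [113 119 125] 7 [584.5  20.5 183.3]
pa 346 [115 121 128] 7 [5
[... 500 characters left out ...]
506.2 -343.1   31.4]
wp 218 [119 111  97] 7 [ 5.164e+02 -3.431e+02 -2.000e-01]
wp 220 [116 107  93] 7 [ 5.183e+02 -3.431e+02  1.000e-01]
wp 222 [114 107  93] 7 [ 5.202e+02 -3.431e+02  2.000e-01]
wp 224 [107 105 101] 7 [ 522.2 -343.1   -0. ]
wp 226 [100 104 107] 7 [ 521.8 -343.1    8.1]
wp 228 [101 105 108] 7 [ 521.7 -343.1   14.6]
wp 230 [100 104 108] 7 [ 521.8 -343.1   20.6]
wp 232 [101 104 108] 7 [ 521.8 -343.1   26.6]
wp 234 [111 116 121] 7 [ 521.9 -343.1   32. ]
wp 236 [120 125 130] 7 [ 523.7 -343.1   31.9]
wp 238 [129 136 142] 7 [ 525.6 -343.1   31.7]
wp 240 [145 153 159] 7 [ 527.5 -343.1   31.4]
wp 242 [144 152 158] 7 [ 534.4 -343.1   16.5]
wp 244 [153 160 167] 7 [ 536.5 -343.1   16. ]
```

The depth confirms the bore wall is flat on the side away from the visible dark stud: 6.7 mm from the axis there, against 8.5 mm on the stud side. So the stud may be a look-alike, with the real set-screw hidden on the far side. I'll turn the pulley's far side to the scene camera.

```bash
python3 - <<'E'
from h import *
pi=np.pi
robot.move_straight([.5774,.0230,.25],vel=.2)
robot.goto([.46,-.33,.42],[pi,0,.56]);robot.sleep(.2);s=st()
f=snap('scene','far');u,v=map(int,proj(f,s['tcp_pos']-[0,0,.01]));print(u,v)
cv2.imwrite('pics/farc.png',cv2.resize(f['image'][v-45:v+45,u-60:u+60],None,fx=6,fy=6,interpolation=cv2.INTER_CUBIC)[:,:,::-1])
E
```

```text
t27.3 tcp [ 0.4606 -0.3292  0.4195] yaw0.562 F [ 0.3 -0.1 -0.9] T [-0.05  0.01  0.02] op0.293 g49 j7 -0.11
425 179
```

View pics/farc.png

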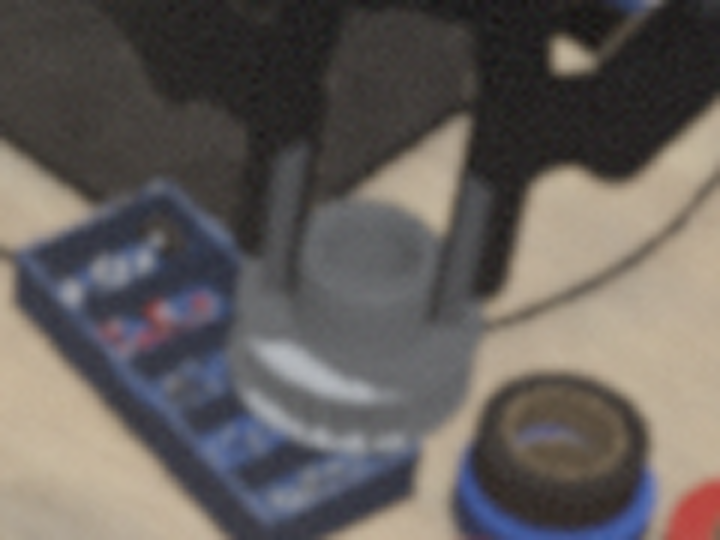

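The far side shows no screw at all, only plain hub at about (370,310). So the stud is the set-screw. I'll measure the bore rim's radius against angle numerically, from the depth of the top face.

```bash
python3 - <<'E'
from h import *
for n,zt,lim,c0,ang in(('wp',.032,.0025,(.515,-.343),np.pi),('pa',.183,.0018,(.577,.0225),2.914)):
    g=load(n);v,u=np.mgrid[0:480,0:640];r=g['range_z']
    P=np.stack([(u-g['cx'])/g['fx']*r,(v-g['cy'])/g['fy']*r,r],-1)-g['t'];P=P@g['R']
    d=np.hypot(P[...,0]-c0[0],P[...,1]-c0[1]);m=(abs(P[...,2]-zt)<lim)&(d<.02)&(r>0)
    # top-plane coordinates of pixel rays, gives sub-mm rims
    C=-g['R'].T@g['t'];D=np.stack([(u-g['cx'])/g['fx'],(v-g['cy'])/g['fy'],np.ones_like(r)],-1)@g['R'];z0=np.median(P[m][:,2])
    Q=C+D*((z0-C[2])/D[...,2])[...,None]
    cs=cv2.findContours(m.astype(np.uint8),cv2.RETR_CCOMP,cv2.CHAIN_APPROX_NONE);
    big=max(range(len(cs[0])),key=lambda i:cv2.contourArea(cs[0][i]));o=cs[0][big][:,0]
    q=Q[o[:,1],o[:,0],:2];c=np.array(cv2.minEnclosingCircle(q.astype(np.float32))[0]);
    print(n,'z0',z0,'outer c',c,cv2.minEnclosingCircle(q.astype(np.float32))[1])
    hol=[i for i in range(len(cs[0])) if cs[1][0][i][3]==big];hI=max(hol,key=lambda i:cv2.contourArea(cs[0][i])) if hol else None
    if hI is None: continue
    h=cs[0][hI][:,0];qi=Q[h[:,1],h[:,0],:2]-c;a=np.degrees((np.arctan2(qi[:,1],qi[:,0])-ang+np.pi)%(2*np.pi)-np.pi);R=np.hypot(*qi.T)*1e3;Ro=np.hypot(*(q-c).T)*1e3;ao=np.degrees((np.arctan2(*(q-c).T[::-1])-ang+np.pi)%(2*np.pi)-np.pi)
    print('hole rect',cv2.minAreaRect(qi.astype(np.float32)*1000))
    for b in range(-180,180,30):
        k=abs((a-b+180)%360-180)<15;j=abs((ao-b+180)%360-180)<15
        print('ang from screw',b,'inner %.1f'%np.median(R[k]) if k.any() else '-','outer %.1f'%np.median(Ro[j]) if j.any() else '-')
E
```

```text
wp z0 0.031866481749641934 outer c [ 0.51490968 -0.34301445] 0.014288103207945824
hole rect ((-0.8798260688781738, -0.05084991455078125), (15.838850975036621, 18.682701110839844), 0.05478610843420029)
ang from screw -180 inner 7.1 outer 13.8
ang from screw -150 inner 7.9 outer 13.8
ang from screw -120 inner 9.1 outer 13.6
ang from screw -90 inner 9.3 outer 13.6
ang from screw -60 inner 9.1 outer 13.6
ang from screw -30 inner 9.0 outer 13.6
ang from screw 0 inner 8.8 outer 13.5
ang from screw 30 inner 9.0 outer 13.6
ang from screw 60 inner 9.2 outer 13.4
ang from screw 90 inner 9.4 outer 13.7
ang from screw 120 inner 9.2 outer 13.6
ang from screw 150 inner 8.3 outer 13.8
pa z0 0.18292019428970452 outer c [0.57470989 0.02466893] 0.017297042533755302
hole rect ((0.900327205657959, -2.2896604537963867), (18.600311279296875, 16.254287719726562), 73.23169708251953)
ang from screw -180 inner 8.5 outer 16.0
ang from screw -150 inner 9.0 outer 14.5
ang from screw -120 inner 7.7 outer 12.5
ang from screw -90 inner 6.7 outer 10.7
ang from screw -60 inner 5.7 outer 13.8
ang from screw -30 inner 5.8 outer 11.0
ang from screw 0 inner 6.3 outer 11.6
ang from screw 30 inner 7.3 outer 12.8
ang from screw 60 inner 8.9 outer 14.3
ang from screw 90 inner 10.9 outer 14.9
ang from screw 120 inner 11.9 outer 16.7
ang from screw 150 inner 10.4 outer 16.9
```

The rendered D is mirrored relative to the description, but the single dark stud is clearly the set-screw. I'll follow the task, with the screw towards the guard, and lower gently. Contact will show whether the bore really fits.

```bash
python3 - <<'E'
from h import *
pi=np.pi
robot.goto([.5774,.0231,.25],[pi,0,pi-.227]);robot.move_straight([.5774,.0231,.182],vel=.12);st()
print(robot.move_straight([.5775,.0232,.138],vel=.03,contact_N=5));st()
E
```

```text
t29.6 tcp [0.578  0.0227 0.1826] yaw2.914 F [ 0.2  0.8 -0.8] T [-0.03  0.01  0.03] op0.293 g49 j7 1.61
True
t30.9 tcp [0.5784 0.023  0.1394] yaw2.915 F [-0.   0.5  4. ] T [ 0.03  0.14 -0.06] op0.298 g50 j7 1.65
```

It went fully down to the expected 0.1394 (spacer top plus grasp height), so the bore does fit. Next I'll press lightly, check the heights numerically, and confirm the force holds.

```bash
python3 - <<'E'
from h import *
print(robot.move_straight([.5778,.0231,.1375],vel=.01,contact_N=4));robot.sleep(.5);s=st()
g=snap('wrist','fin')
for q in ([.577,.0225,.142],[.5875,.020,.138],[.577+.017*-.974-.0,.0225+.017*.226,.131]):
    u,v=map(int,proj(g,q));w=g['range_z'][v-1:v+2,u-1:u+2];r=np.median(w)
    print(np.round(g['R'].T@(np.array([(u-g['cx'])/g['fx'],(v-g['cy'])/g['fy'],1])*r-g['t']),4),g['image'][v-1:v+2,u-1:u+2].mean((0,1)).astype(int))
h=g['image'].sum(2);u,v=map(int,proj(g,[.5604,.0263,.131]));sub=h[v-12:v+12,u-25:u+25];
for c,b in blobs(sub<150,15): print('dark',c+[u-25,v-12],b[2:],'screw',onz(g,*(c+[u-25,v-12]),.130))
robot.sleep(.5);st()
E
```

```text
True
t31.6 tcp [0.5784 0.0229 0.1394] yaw2.914 F [-1.8  0.4  5.4] T [ 0.01  0.31 -0.01] op0.297 g50 j7 1.65
[0.5766 0.0225 0.1422] [115 122 129]
[0.5874 0.0199 0.1378] [116 123 129]
[0.5643 0.0253 0.1221] [82 88 94]
t32.1 tcp [0.5784 0.0229 0.1394] yaw2.914 F [-1.7  0.2  5.4] T [0.06 0.32 0.01] op0.296 g50 j7 1.65
```

```bash
python3 -c "
from plant import robot
print(robot.close_job())"
```

```text
the job is handed in; nothing more can be done
None
```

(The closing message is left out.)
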